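# Put the open tin away in its corner

### The arm

A 6-joint arm with a two-finger parallel gripper is mounted at the origin on the work surface. World frame = base frame: x ahead of the robot, y to its left, z up, the work surface at z = 0. Lengths are in mm, angles in rad, forces in N, time in s.
With the tool pointing down it reaches from about 275 to 1000 mm from the base axis. Payload 8.4 kg.
Tool frame: the origin (TCP) lies on the mounting face of the last link; the fingertips stand 173 mm ahead of it and the grasp point (between the pads) lies 155 mm ahead of it; z points along the fingers, y is the line along which they close (so a half turn about z gives the same grasp; the last joint's range is limited). The gripper opens to 85 mm and grips with 20 to 120 N. Pads are 22 mm wide; open, the fingers measure 114 mm over their backs; the gripper's body (76 mm by 85 mm) begins 54 mm behind the grasp point. The pads swing forward as they close: fully open they stand 13 mm farther back than shut.
Start: joints at [-1.269, 0.353, 1.633, -0, 1.155, -0.002], TCP at [186.967, -596.383, 404.681] pointing down, gripper open.
Joint ranges: [-2.63, 2.63], [-0.92, 2.1], [0.06, 2.66], [-1.3, 4.44], [0, 2.69], [-3.02, 3.02]. Speed limits (rad/s): [2.22, 2.22, 2.79, 3.14, 3.14, 3.14].

### API

Orientations are given as [roll, pitch, yaw] about the fixed x, y, z axes, in that order (R = Rz(yaw) Ry(pitch) Rx(roll)).
In Python, from rig import r gives the robot as it stands.
- The arm moves only by the tool apply_moves, never from a script. Its argument "deltas" is a list of rows, each an object with "claw": the gripper command: -1 is fully open, 1 is shut, values between are in proportion; "delta_pos": the shift along the tool's x, y, z in cm, a list of three; "yaw": the turn about the tool's z in rad. In form: [{"claw": claw, "delta_pos": [tx, ty, tz], "yaw": yaw}, ...]. A call has 1 to 8 rows; each row shifts and turns the commanded pose from where the row before left it, along the tool's axes as they then stand; what a row does not reach is not made up. A row lasts 1/8 s, in which the tool goes at most 62.5 mm and 10.7 degrees, less where a joint would pass 70% of its speed; a pose out of reach is approached as far as the arm can. A call with a gripper value outside its range is refused whole. The fingers move at their own pace and stop on an object; "grip_force" is the grip in N (left out, the last holds). Time passes only in rows, so rows that do not move let the fingers close. It gives the time, the measured TCP pose, the force, the opening and the grip force at its end, in the units of the state.
- r.sense(): the state, without advancing time (a new reading comes with each control period).
- r.grab_frame(name): name is "side" or "top"; returns a dict with "img" (420x560x3 uint8, blue, green, red), "z_map" (420x560 float32, mm along the optical axis (not along the pixel's ray), 0 where there is no reading), "fx", "fy", "cx", "cy" (pixels), "eye" and "rotation" of the camera in the world. Camera axes: x right, y up, looking along -z (the intrinsics and any distortion apply to the point x, -y, -z); pixel columns grow to the right and rows downward; lengths in mm; the calibration is good to about 2 mm. A picture is of the moment at which its call begins.
- r.sign_off(): hands the job in; it is judged then, once.
The state is a dict: "clock": time; "qpos": joint angles; "qvel": joint speeds; "joint_efforts": joint torques, N m; "eef_pos": TCP position; "tcp_rot": TCP orientation; "contact_force": force on the tool from outside, world axes, zero at the start; "wrist_torque": the same for the moment, N m; "opening": opening from 0.0 (shut) to 1.0 (fully open); "grasp_force": force on a finger pad.
Only numpy, scipy, OpenCV 4.12 (cv2) and the standard library are available. Lean on these libraries where they do the work, as an engineer would, in place of code of your own. Each camera call takes 0.05 s, during which the arm holds its last target. There are 200 camera calls.

### The job

Put the open steel tin away: shut its lid and push the tin along the bench into the gap between the brush rack and the low ball box, until it stands square in the corner, hinge side flat against the front of the step shelf and one end up against the rack. Only push with the fingers, gently: the tin is not to be gripped, lifted or tipped, and everything else stays where it is.

Things in the scene. Friction and masses are not known exactly. Their poses are not given: they have to be found in the camera images.
- tin: Loose empty steel tin with hinged lid, about 0.3 kg, open. Outside 90 mm (own x) by 140 mm (own y), 62 mm high with the lid shut (body 50). Sides flat, upright, flush with the lid. Origin: centre of its underside; +x points to the hinge side (back), which starts within 0.4 rad of facing the step shelf. Sliding it takes 1 to 3 N, up to 5 N as it starts.
- tin_back (a point): Middle of the lower edge of the tin's back (hinge side), 45 mm from the tin's origin along its x; turns with the tin.
- tin_lid (a joint): Lid angle in rad: 0 shut, 1.57 upright, 1.85 leaning back on its stop. The hinge line is the tin's upper back edge (45 mm behind the origin, 50 mm up, along its y). Starts upright or leaning back (1.6 to 1.85), held by slight friction; pushed forward past about 1.35 it falls shut by its own weight, no catch.
- lid_edge (a point): Middle of the lid's free edge, on its outer (upper) face: 90 mm from the hinge line along the lid; the lid is 12 mm deep and as wide as the tin (140 mm).
- step_shelf: Fixed pine step shelf along the back of the bench, 160 mm deep (x), 960 mm long (y), 45 mm high, with bottles and other stock on it. Origin at the middle of the lower edge of its flat front face; x points into the shelf, y runs along the face; turned by up to 0.05 rad.
- rack: Fixed grey plastic slotted rack, three brushes upright in it; 80 mm deep (x), 200 mm long (y), 90 mm high (brush tops 210 mm above the bench). Against the shelf's front face and parallel to it, left or right of the gap. Origin: centre of its underside; its flat ends are 100 mm from it along y.
- ball_box: Fixed low open pine box with two dog balls, 80 mm deep (x), 140 mm long (y), 65 mm high (70 mm with the balls), against the shelf's front face on the other side of the gap from the rack; the gap is 280 to 380 mm wide. Origin at the centre of its underside.
- slicker: Bystander: loose square-headed wire brush standing in the rack, 56 mm wide, 173 mm long. Origin at the handle's lower end, z up the handle.
- bristle: Bystander: loose long-headed bristle brush standing in the rack, 34 mm wide, 198 mm long. Origin at the handle's lower end, z up the handle.
- pinbrush: Bystander: loose round-headed pin brush standing in the rack, 58 mm wide, 171 mm long. Origin at the handle's lower end, z up the handle.
- comb: Bystander: loose chrome comb lying flat, 190 mm (x) by 32 mm (y), 6 mm thick. Origin at the centre of its underside.
- toy: Bystander: loose hard-rubber dome toy with a press button on top, 76 mm across, 48 mm high. Origin at the centre of its underside.
- bottle: Bystander: loose plain white plastic bottle, 54 mm across, 150 mm high. Origin at the centre of its underside.
- bowl: Bystander: loose steel dog bowl, 170 mm across, 60 mm high. Origin at the centre of its underside.
Not all that is in view belongs to the job. What is shaped like the ball_box but red is not meant.

How it is judged (in metres and radians):
At the end, for the whole second after the job is handed in: The lid is shut (hinge below 0.06 rad) and the tin stands at rest on the bench in the gap between rack and ball box, square to the step shelf within 0.06 rad, its back within 6 mm of the shelf's front face and its end within 8 mm of the rack's end (value of joint tin_lid below 0.06 rad and x of tin_back in the frame of step_shelf between -0.006 and 0.004 m and angle between the x axis of tin and the x axis of step_shelf, either way round below 0.06 rad and y of tin in the frame of rack between -0.178 and 0.178 m and horizontal distance between tin and ball_box below 0.42 m and height (world z) of tin below 0.005 m and angle between tin's own z axis and vertical below 0.05 rad and linear speed of tin below 0.01 m/s); the robot touches nothing.
It fails at once if the tin is lifted off the bench or tipped (height (world z) of tin above 0.012 m or angle between tin's own z axis and vertical above 0.2 rad).
It fails at once if the tin is gripped or shoved hard (over 30 N between fingers and tin) (contact force between the fingers and tin above 30 N).
It fails at once if a brush is tipped or pulled from the rack (angle between any of slicker, bristle, pinbrush's own z axis and vertical above 0.3 rad or distance of any of slicker, bristle, pinbrush from where it was at the start of the episode above 0.03 m).
It fails at once if the comb, toy, bottle or bowl is moved (over 20 mm) (distance of any of comb, toy, bottle, bowl from where it was at the start of the episode above 0.02 m).
It also fails if it takes over 72 s, if anything falls off the work surface, if the arm or the gripper's body presses on something with over 40 N, if the wrist force passes 120 N, or if a joint passes its speed limit or range.

## Working session

There is one attempt and no reset: what is moved stays moved. The work goes in short steps, Python scripts to look and compute and a tool call to move; the robot and the scene stay as the last step left them, time stands still between calls to the robot, and variables do not carry over. Pictures are saved under pics/ and viewed, at most 10 in all, crops included, and the job is handed in when it is done.

Besides the shell and the picture viewer there is one more tool, called after "Call:" as name([rows], argument=value, ...), one row to a line, values as JSON. apply_moves: Moves the arm, as the interface text tells. Its arguments: {"type":"object","properties":{"deltas":{"type":"array"},"grip_force":{"type":"number"}},"required":["deltas"]}

```bash
mkdir -p pics
cat > h.py <<'E'
import numpy as np, cv2
from rig import r
def frame(n,save=None):
    f=r.grab_frame(n)
    np.savez('/tmp/%s.npz'%n,**f)
    if save: cv2.imwrite('pics/'+save,f['img'])
    return f
def load(n): return np.load('/tmp/%s.npz'%n)
def cloud(f):
    z=f['z_map'].astype(float);h,w=z.shape
    u,v=np.meshgrid(np.arange(w),np.arange(h))
    p=np.stack([(u-f['cx'])/f['fx']*z,-(v-f['cy'])/f['fy']*z,-z],-1)
    P=p@np.array(f['rotation']).T+np.array(f['eye']); P[z==0]=np.nan
    return P
E
python3 - <<'E'
from h import *
for n in('top','side'):
    f=frame(n,n+'0.png');print(n,f.keys(),f['eye'],f['fx'],np.round(f['rotation'],3))
print(r.sense())
E
```

```text
top dict_keys(['img', 'z_map', 'fx', 'fy', 'cx', 'cy', 'eye', 'rotation']) [ 330.20303765   45.16618363 1503.0169337 ] 518.9574300722775 [ 0.111  0.016 -1.543]
side dict_keys(['img', 'z_map', 'fx', 'fy', 'cx', 'cy', 'eye', 'rotation']) [  32.63794088  760.84735641 1067.19533281] 408.0999252434171 [ 0.709 -0.015 -2.545]
{'clock': 0.1, 'qpos': array([-1.26941325e+00,  3.53599639e-01,  1.63405590e+00, -2.27561653e-06,
        1.15520686e+00, -2.38015071e-03]), 'qvel': array([ 1.49967914e-03,  4.34184965e-05, -1.55000971e-03, -9.54395109e-04,
       -1.01913146e-03,  1.41099159e-03]), 'joint_efforts': array([-3.35635114e-04, -6.06358051e+01, -3.42818999e+01, -1.49353878e-04,
        3.95077601e-03,  4.04627841e-06]), 'eef_pos': array([ 186.89535522, -596.18317015,  404.02530973]), 'tcp_rot': array([-3.14032290e+00, -9.41458669e-07,  3.03764149e-01]), 'contact_force': array([-0.4739372 ,  0.63204924,  0.1292863 ]), 'wrist_torque': array([-0.00633996,  0.02090537,  0.00398626]), 'grasp_force': 0.0, 'opening': 0.9966754070731999}
```

```bash
sed -i "s/p@np.array(f\['rotation'\]).T/p@R(f['rotation']).T/" h.py
cat >> h.py <<'E'
from scipy.spatial.transform import Rotation
def R(e): return Rotation.from_euler('xyz',e).as_matrix()
E
python3 - <<'E'
from h import *
P=cloud(load('top'))
for u,v in [(280,210),(100,100),(400,100),(280,380),(100,300),(450,300)]: print(u,v,np.round(P[v,u]))
E
```

```text
280 210 [476.  79.   2.]
100 100 [795. 629.  -3.]
400 100 [ 798. -258.   48.]
280 380 [ 91.  60. 423.]
100 300 [204. 588.  -0.]
450 300 [ 232. -412.   -4.]
```

View pics/top0.png

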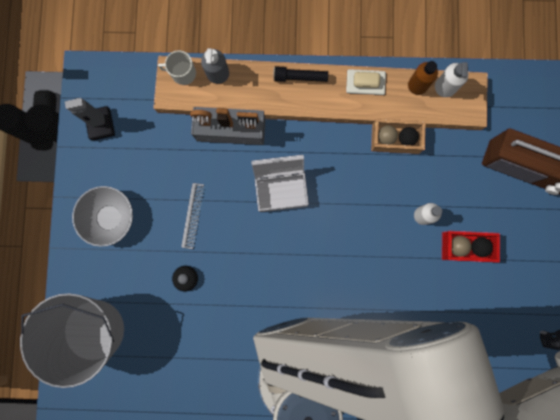

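View pics/side0.png

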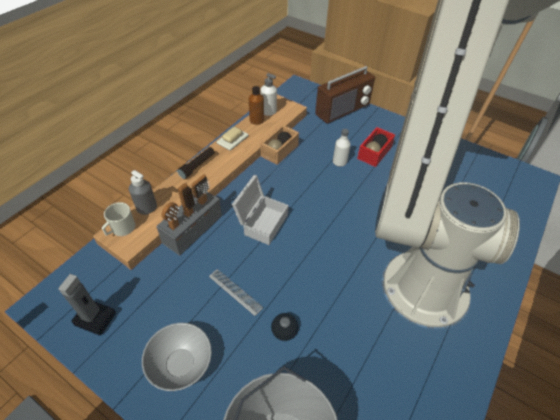

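The top view shows the tin at (281,187), its open lid at (278,167) towards the shelf. The grey rack is at (228,125), left of the gap. There are two ball boxes: a pine one at (398,137) against the shelf and a red one at (471,247) out on the bench. The pine one fits and the red one is the decoy. I'll measure next and check it in an enlarged crop.

Run:
```python
from h import *
f=load('top');P=cloud(f);Z=P[...,2]
c=f['img'][90:220,180:440];cv2.imwrite('pics/crop1.png',cv2.resize(c,None,fx=3,fy=3,interpolation=cv2.INTER_CUBIC))
V,U=np.mgrid[:420,:560]
# shelf front: per column, lowest row with z 38..52 between rack and box / right
pts=[]
for u in list(range(285,365,3))+list(range(435,480,3)):
    col=P[60:160,u];m=(col[:,2]>38)&(col[:,2]<54)
    if m.any(): pts.append(col[m][np.argmin(col[m][:,0])])
pts=np.array(pts);k=np.polyfit(pts[:,1],pts[:,0],1);print('shelf x=%.4f*y+%.1f'%tuple(k),'res',np.round(np.std(pts[:,0]-np.polyval(k,pts[:,1])),1),pts[:,2].mean())
def box(u0,u1,v0,v1,z0,z1,name):
    m=(U>=u0)&(U<u1)&(V>=v0)&(V<v1)&(Z>z0)&(Z<z1);p=P[m][:,:2].astype(np.float32)
    b=cv2.minAreaRect(p);print(name,m.sum(),np.round(b[0]),np.round(b[1]),round(b[2],1),np.round(cv2.boxPoints(b)).tolist())
box(185,272,100,150,82,96,'rack')
box(365,432,115,160,58,74,'bbox')
box(245,315,150,220,40,58,'tin rim')
box(245,315,145,220,80,170,'lid hi')
m=(U>=245)&(U<315)&(V>=145)&(V<220)&(Z>65);p=P[m]
for z0 in range(65,160,15):
    q=p[(p[:,2]>z0)&(p[:,2]<z0+15)]
    if len(q)>3: print(z0,len(q),np.round(q.mean(0)),np.round(q.min(0)),np.round(q.max(0)))
```

```text
shelf x=0.0315*y+743.4 res 1.4 43.641501425303126
rack 1219 [710. 233.] [200.  83.] 88.2 [[665.0, 134.0], [748.0, 132.0], [754.0, 332.0], [672.0, 334.0]]
bbox 800 [ 694. -252.] [141.  82.] 87.9 [[650.0, -321.0], [733.0, -324.0], [738.0, -183.0], [655.0, -180.0]]
tin rim 458 [530.  79.] [106. 141.] 8.4 [[467.0, 141.0], [488.0, 1.0], [593.0, 17.0], [572.0, 157.0]]
lid hi 522 [590.  88.] [ 27. 140.] 8.6 [[567.0, 155.0], [587.0, 16.0], [614.0, 20.0], [593.0, 159.0]]
65 124 [584.  84.  73.] [563.  16.  65.] [596. 153.  80.]
80 131 [588.  87.  88.] [567.  17.  80.] [600. 155.  95.]
95 122 [591.  91. 102.] [572.  17.  95.] [603. 154. 110.]
110 40 [594.  83. 113.] [576.  20. 110.] [604. 156. 124.]
125 226 [597.  89. 134.] [581.  21. 127.] [613. 157. 140.]
```

View pics/crop1.png

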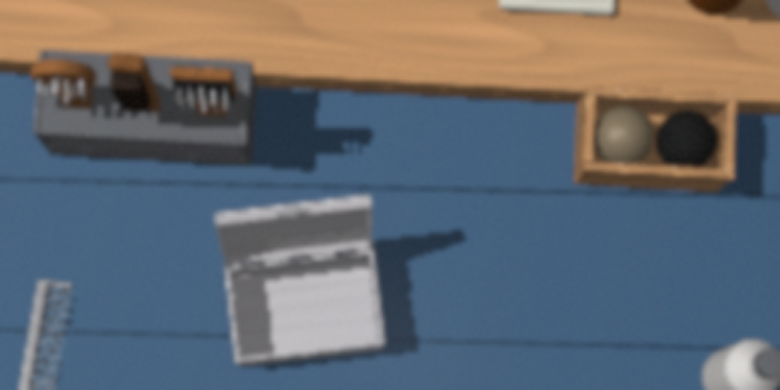

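The crop confirms the pine box at about (655,138) in the crop, against the shelf. The tin is at about (522,78) mm with yaw 0.147, and its lid leans back at about 1.78. The shelf yaw is -0.03 and the rack end is at y≈133. The sizes measured match those given. I'll move behind the lid, high up and with the fingers shut.

Call:
apply_moves([
  {"claw":1,"delta_pos":[0,0,0],"yaw":0.157},
  {"claw":1,"delta_pos":[3.5,-3.7,0],"yaw":0},
  {"claw":1,"delta_pos":[3.5,-3.7,0],"yaw":0},
  {"claw":1,"delta_pos":[3.5,-3.7,0],"yaw":0},
  {"claw":1,"delta_pos":[3.5,-3.7,0],"yaw":0},
  {"claw":1,"delta_pos":[3.5,-3.7,0],"yaw":0},
  {"claw":1,"delta_pos":[3.5,-3.7,0],"yaw":0},
  {"claw":1,"delta_pos":[3.5,-3.7,0],"yaw":0},
])

```text
clock: 1.1
eef_pos: [392.1, -302.8, 404.6]
tcp_rot: [-3.141, 0.0, 0.147]
contact_force: [0.7, 0.4, 0.3]
opening: -0.002
grasp_force: 0.0
```

Call:
apply_moves([
  {"claw":1,"delta_pos":[3.5,-3.7,0],"yaw":0},
  {"claw":1,"delta_pos":[3.5,-3.7,0],"yaw":0},
  {"claw":1,"delta_pos":[3.5,-3.7,0],"yaw":0},
  {"claw":1,"delta_pos":[3.5,-3.7,0],"yaw":0},
  {"claw":1,"delta_pos":[3.5,-3.7,0],"yaw":0},
  {"claw":1,"delta_pos":[3.5,-3.7,0],"yaw":0},
  {"claw":1,"delta_pos":[3.5,-3.7,0],"yaw":0},
  {"claw":1,"delta_pos":[3.1,-3.7,0],"yaw":0},
])

```text
clock: 2.1
eef_pos: [622.0, 30.4, 404.3]
tcp_rot: [3.142, 0.0, 0.147]
contact_force: [0.1, -0.8, 0.1]
opening: 0.0
grasp_force: 0.0
```

Call:
apply_moves([
  {"claw":1,"delta_pos":[3.4,-4.0,0],"yaw":0},
  {"claw":1,"delta_pos":[0,0,4],"yaw":0},
  {"claw":1,"delta_pos":[0,0,4],"yaw":0},
  {"claw":1,"delta_pos":[0,0,3.6],"yaw":0},
  {"claw":1,"delta_pos":[0,0,0],"yaw":0},
])

```text
clock: 2.72
eef_pos: [647.6, 73.3, 285.6]
tcp_rot: [-3.141, 0.006, 0.147]
contact_force: [0.2, 0.3, 0.2]
opening: -0.004
grasp_force: 0.0
```

Run:
```python
from h import *
print(r.sense()['eef_pos'])
f=frame('side');g=f['img'][150:270,180:340];cv2.imwrite('pics/s1.png',cv2.resize(g,None,fx=4,fy=4,interpolation=cv2.INTER_CUBIC))
```

```text
[647.60622826  73.29277101 285.57163085]
```

View pics/s1.png

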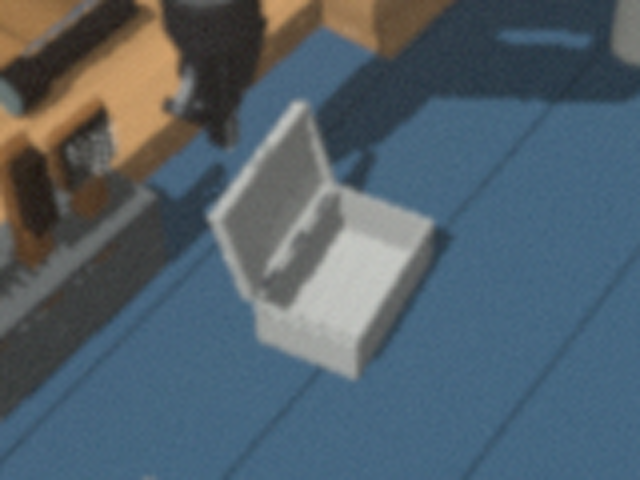

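The shut fingers are behind the lid at about (225,140) in the crop, clear of the rack. Now I'll push the lid forward slowly.

Call:
apply_moves([
  {"claw":1,"delta_pos":[-1.2,0,0],"yaw":0},
  {"claw":1,"delta_pos":[-1.2,0,0],"yaw":0},
  {"claw":1,"delta_pos":[-1,0,0],"yaw":0},
  {"claw":1,"delta_pos":[-1,0,0],"yaw":0},
  {"claw":1,"delta_pos":[-1,0,0],"yaw":0},
  {"claw":1,"delta_pos":[-1,0,0],"yaw":0},
  {"claw":1,"delta_pos":[-1,0,0],"yaw":0},
  {"claw":1,"delta_pos":[-0.8,0,0],"yaw":0},
])

```text
clock: 3.78
eef_pos: [567.1, 61.3, 288.6]
tcp_rot: [3.142, 0.0, 0.147]
contact_force: [0.8, -0.2, 0.2]
opening: -0.001
grasp_force: 0.0
```

Call:
apply_moves([
  {"claw":1,"delta_pos":[-0.5,0,0],"yaw":0},
  {"claw":1,"delta_pos":[0,0,0],"yaw":0},
  {"claw":1,"delta_pos":[0,0,-2],"yaw":0},
  {"claw":1,"delta_pos":[0,0,0],"yaw":0},
])

```text
clock: 4.28
eef_pos: [563.8, 60.8, 309.8]
tcp_rot: [3.141, -0.003, 0.147]
contact_force: [-1.2, 0.7, 0.1]
opening: 0.002
grasp_force: 0.0
```

Run:
```python
from h import *
print(r.sense()['eef_pos'])
f=frame('side');g=f['img'][150:270,180:340];cv2.imwrite('pics/s2.png',cv2.resize(g,None,fx=4,fy=4,interpolation=cv2.INTER_CUBIC))
```

```text
[563.77393141  60.77891398 309.79354298]
```

View pics/s2.png

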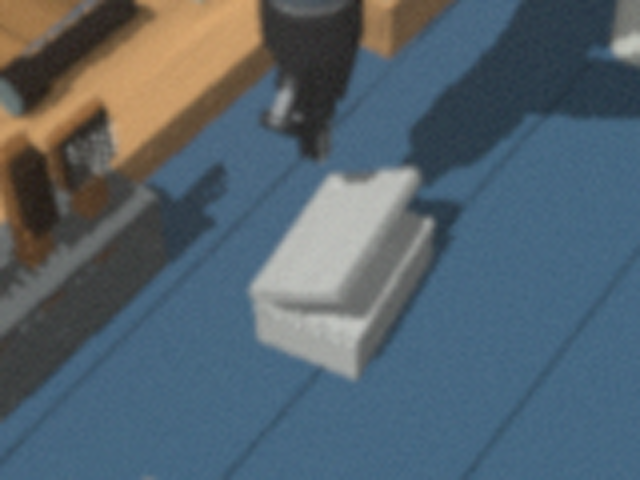

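The lid is falling shut, with a slight opening at (420,190) in the crop at that instant. Next I go to the tin's left (+y) end, to shift it to -y and start squaring it.

Call:
apply_moves([
  {"claw":1,"delta_pos":[-0.9,-4.4,0],"yaw":0},
  {"claw":1,"delta_pos":[-0.9,-4.4,0],"yaw":0},
  {"claw":1,"delta_pos":[-0.9,-4.5,0],"yaw":0},
  {"claw":1,"delta_pos":[0,0,4],"yaw":0},
  {"claw":1,"delta_pos":[0,0,4],"yaw":0},
  {"claw":1,"delta_pos":[0,0,3.2],"yaw":0},
  {"claw":1,"delta_pos":[0,0,0],"yaw":0},
  {"claw":1,"delta_pos":[0,0,0],"yaw":0},
])

```text
clock: 5.32
eef_pos: [517.1, 188.4, 197.2]
tcp_rot: [-3.141, -0.0, 0.147]
contact_force: [-0.0, -0.2, 0.4]
opening: 0.001
grasp_force: 0.0
```

```bash
cat >> h.py <<'E'
def tin(exp,z0=55,z1=70):
    f=frame('top');P=cloud(f);Z=P[...,2]
    m=(Z>z0)&(Z<z1)&(abs(P[...,0]-exp[0])<85)&(abs(P[...,1]-exp[1])<95)
    n,l,s,c=cv2.connectedComponentsWithStats(m.astype(np.uint8))
    i=1+np.argmax(s[1:,4]);p=P[l==i]
    b=cv2.minAreaRect(p[:,:2].astype(np.float32))
    print('tin',len(p),'z %.0f'%np.median(p[:,2]),np.round(b[0]),np.round(b[1]),round(b[2],1),np.round(cv2.boxPoints(b)).tolist())
E
python3 - <<'E'
from h import *
s=r.sense();print(s['eef_pos'],s['qpos'].round(2),s['contact_force'].round(1));tin((522,78))
E
```

```text
[517.12963918 188.39410508 197.21447949] [ 0.35  0.52  1.94 -0.    0.68  1.77] [-0.  -0.2  0.4]
tin 1317 z 61 [524.  69.] [ 95. 123.] 9.2 [[468.0, 122.0], [487.0, 1.0], [581.0, 16.0], [561.0, 138.0]]
```

Call:
apply_moves([
  {"claw":1,"delta_pos":[0,1.2,0],"yaw":0},
  {"claw":1,"delta_pos":[0,0.6,0],"yaw":0},
  {"claw":1,"delta_pos":[0,0.6,0],"yaw":0},
  {"claw":1,"delta_pos":[0,0.6,0],"yaw":0},
  {"claw":1,"delta_pos":[0,0.6,0],"yaw":0},
  {"claw":1,"delta_pos":[0,0.6,0],"yaw":0},
  {"claw":1,"delta_pos":[0,0.6,0],"yaw":0},
  {"claw":1,"delta_pos":[0,0.6,0],"yaw":0},
])

```text
clock: 6.38
eef_pos: [524.8, 134.6, 196.8]
tcp_rot: [-3.141, -0.0, 0.147]
contact_force: [-0.1, 3.5, 3.7]
opening: 0.002
grasp_force: 2.9
```

Run:
```python
from h import *
s=r.sense();print(s['eef_pos'],s['contact_force'].round(1));tin((522,58))
```

```text
[524.80843333 134.63454322 196.81263273] [-0.1  3.5  3.7]
tin 909 z 61 [529.  23.] [92. 85.] 7.8 [[478.0, 59.0], [489.0, -25.0], [580.0, -12.0], [569.0, 71.0]]
```

Call:
apply_moves([
  {"claw":1,"delta_pos":[0,0.6,0],"yaw":0},
  {"claw":1,"delta_pos":[0,-1.5,0],"yaw":0},
  {"claw":1,"delta_pos":[0,-1.5,0],"yaw":0},
  {"claw":1,"delta_pos":[0,0,-4],"yaw":0},
  {"claw":1,"delta_pos":[0,0,-4.5],"yaw":0.177},
  {"claw":-1,"delta_pos":[-3.7,0,0],"yaw":0},
  {"claw":-1,"delta_pos":[-3.7,3,0],"yaw":0},
  {"claw":-1,"delta_pos":[0,4.5,0],"yaw":0},
])

```text
clock: 7.42
eef_pos: [442.1, 86.7, 281.3]
tcp_rot: [3.141, 0.002, -0.026]
contact_force: [0.6, 0.4, 0.4]
opening: 0.634
grasp_force: 0.0
```

Call:
apply_moves([
  {"claw":-1,"delta_pos":[0,4.5,0],"yaw":0},
  {"claw":-1,"delta_pos":[0,0,4.5],"yaw":0},
  {"claw":-1,"delta_pos":[0,0,4.5],"yaw":0},
  {"claw":-1,"delta_pos":[0,0,0],"yaw":0},
])

```text
clock: 7.92
eef_pos: [441.9, 41.4, 189.4]
tcp_rot: [3.141, 0.007, -0.03]
contact_force: [-0.2, -1.2, 0.4]
opening: 1.003
grasp_force: 0.0
```

Run:
```python
from h import *
s=r.sense();print(s['eef_pos'],s['tcp_rot'],s['contact_force'].round(1));tin((522,48))
cv2.imwrite('pics/t2.png',cv2.resize(load('top')['img'][80:280,180:440],None,fx=3,fy=3))
```

```text
[441.86188669  41.38444581 189.37537499] [ 3.14071135  0.00684382 -0.02954498] [-0.2 -1.2  0.4]
tin 741 z 61 [549.  48.] [ 51. 140.] 8.8 [[513.0, 113.0], [535.0, -26.0], [585.0, -18.0], [564.0, 121.0]]
```

View pics/t2.png

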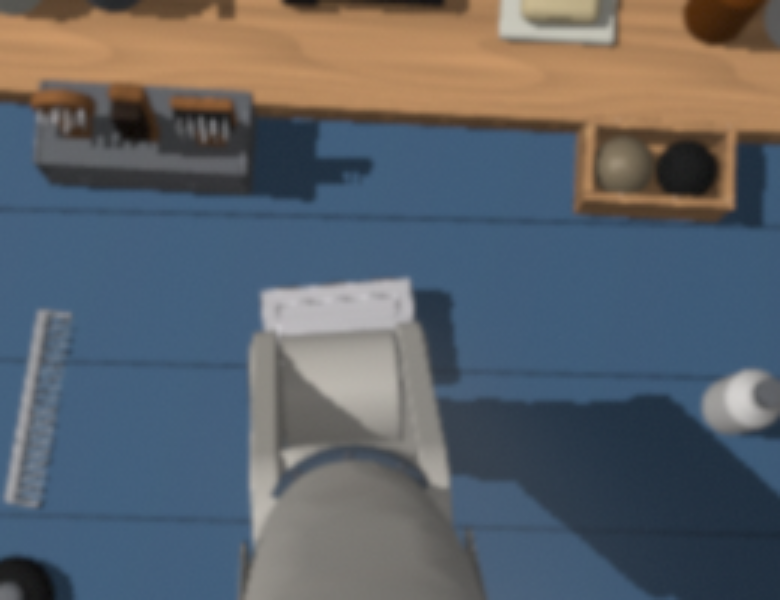

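The tin is at about (337,300) in the crop, with its back edge visible and the open fingers in front of it. The lane between the rack (250,170) and the box (580,170) is clear. I'll push towards the shelf with two fingers.

Call:
apply_moves([
  {"claw":-1,"delta_pos":[1.5,0,0],"yaw":0},
  {"claw":-1,"delta_pos":[0.7,0,0],"yaw":0},
  {"claw":-1,"delta_pos":[0.7,0,0],"yaw":0},
  {"claw":-1,"delta_pos":[0.7,0,0],"yaw":0},
  {"claw":-1,"delta_pos":[0.7,0,0],"yaw":0},
  {"claw":-1,"delta_pos":[0.7,0,0],"yaw":0},
  {"claw":-1,"delta_pos":[0.7,0,0],"yaw":0},
  {"claw":-1,"delta_pos":[0.7,0,0],"yaw":0},
])

```text
clock: 8.98
eef_pos: [507.9, 38.9, 191.6]
tcp_rot: [3.142, 0.0, -0.03]
contact_force: [-2.1, -0.4, 1.9]
opening: 1.004
grasp_force: 1.0
```

Call:
apply_moves([
  {"claw":-1,"delta_pos":[0.8,0,0],"yaw":0},
  {"claw":-1,"delta_pos":[0.8,0,0],"yaw":0},
  {"claw":-1,"delta_pos":[0.8,0,0],"yaw":0},
  {"claw":-1,"delta_pos":[0.8,0,0],"yaw":0},
])

```text
clock: 9.48
eef_pos: [540.1, 38.0, 191.6]
tcp_rot: [-3.142, -0.0, -0.03]
contact_force: [-1.6, -0.6, -0.1]
opening: 0.996
grasp_force: 0.6
```

Run:
```python
from h import *
s=r.sense();print(s['eef_pos'],s['tcp_rot'],s['contact_force'].round(1));tin((590,48))
```

```text
[540.06355104  37.99074048 191.63554598] [-3.14158693e+00 -4.22809037e-05 -3.01879700e-02] [-1.6 -0.6 -0.1]
tin 6 z 60 [670. 136.] [3. 8.] 45.7 [[666.0, 138.0], [672.0, 132.0], [674.0, 134.0], [668.0, 140.0]]
```

```bash
sed -i "s/def tin(exp,z0=55,z1=70)/def tin(exp,z0=56,z1=67,cam='top',w=85)/; s/frame('top');P/frame(cam);P/; s/)<85)/)<w)/" h.py
python3 - <<'E'
from h import *
tin((596,42),cam='side')
g=load('side')['img'][120:260,190:350];cv2.imwrite('pics/s3.png',cv2.resize(g,None,fx=4,fy=4,interpolation=cv2.INTER_CUBIC))
E
```

```text
tin 447 z 62 [600.  40.] [ 90. 138.] 1.1 [[554.0, 108.0], [557.0, -29.0], [646.0, -28.0], [644.0, 110.0]]
```

View pics/s3.png

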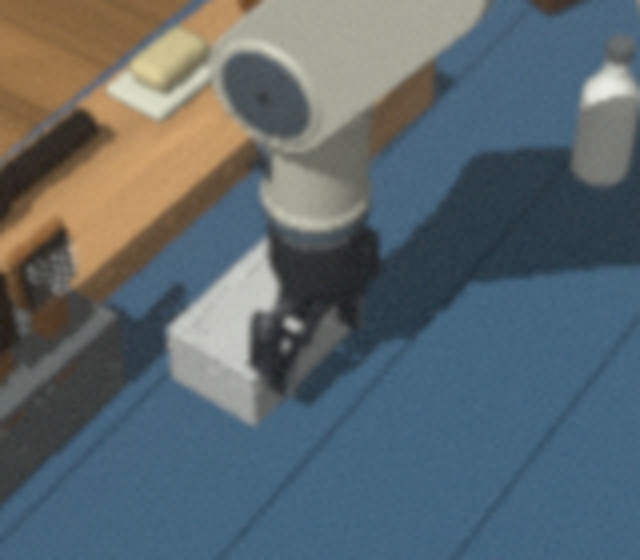

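The side view shows the lid shut and flat. The tin is at (600,40) mm, nearly square, with both fingers on its front and its left end about 24 mm clear of the rack's line. I'll keep pushing.

Call:
apply_moves([
  {"claw":-1,"delta_pos":[0.8,0,0],"yaw":0},
  {"claw":-1,"delta_pos":[0.8,0,0],"yaw":0},
  {"claw":-1,"delta_pos":[0.8,0,0],"yaw":0},
  {"claw":-1,"delta_pos":[0.8,0,0],"yaw":0},
  {"claw":-1,"delta_pos":[0.8,0,0],"yaw":0},
  {"claw":-1,"delta_pos":[0.8,0,0],"yaw":0},
  {"claw":-1,"delta_pos":[0.8,0,0],"yaw":0},
  {"claw":-1,"delta_pos":[0.8,0,0],"yaw":0},
])

```text
clock: 10.58
eef_pos: [604.0, 36.1, 191.7]
tcp_rot: [-3.142, -0.0, -0.03]
contact_force: [-2.1, 0.1, 0.0]
opening: 0.998
grasp_force: 0.9
```

Call:
apply_moves([
  {"claw":-1,"delta_pos":[0.8,0,0],"yaw":0},
  {"claw":-1,"delta_pos":[0.8,0,0],"yaw":0},
  {"claw":-1,"delta_pos":[0.7,0,0],"yaw":0},
  {"claw":-1,"delta_pos":[0,0,0],"yaw":0},
])

```text
clock: 11.08
eef_pos: [627.2, 35.4, 191.8]
tcp_rot: [-3.141, -0.001, -0.03]
contact_force: [-0.2, -0.3, -0.8]
opening: 1.001
grasp_force: 0.0
```

Run:
```python
from h import *
s=r.sense();print(s['eef_pos'],s['tcp_rot'],s['contact_force'].round(1));tin((687,40),cam='side')
```

```text
[627.21512002  35.36058004 191.78825664] [-3.14148698e+00 -1.23366150e-03 -3.02488567e-02] [-0.2 -0.3 -0.8]
tin 371 z 62 [684.  46.] [121.  92.] 88.5 [[637.0, -13.0], [728.0, -16.0], [732.0, 105.0], [640.0, 107.0]]
```

Call:
apply_moves([
  {"claw":-1,"delta_pos":[0.5,0,0],"yaw":0},
  {"claw":-1,"delta_pos":[0.4,0,0],"yaw":0},
  {"claw":-1,"delta_pos":[0,0,0],"yaw":0},
  {"claw":-1,"delta_pos":[-2,0,0],"yaw":0},
  {"claw":-1,"delta_pos":[-2,0,0],"yaw":0},
  {"claw":1,"delta_pos":[0,0,-4],"yaw":0},
  {"claw":1,"delta_pos":[0,0,-5],"yaw":0},
  {"claw":1,"delta_pos":[0,2,0],"yaw":0},
])

```text
clock: 12.12
eef_pos: [596.7, 16.8, 285.9]
tcp_rot: [-3.141, -0.008, -0.029]
contact_force: [0.6, 0.4, -0.2]
opening: 0.375
grasp_force: 0.0
```

Run:
```python
from h import *
s=r.sense();print(s['eef_pos'],s['tcp_rot'],s['contact_force'].round(1));tin((695,40),cam='side')
```

```text
[596.6549642  16.8488363 285.8717367] [-3.14094631 -0.00805438 -0.02873685] [ 0.6  0.4 -0.2]
tin 747 z 62 [691.  35.] [144.  94.] 87.4 [[641.0, -35.0], [735.0, -39.0], [742.0, 105.0], [647.0, 109.0]]
```

Call:
apply_moves([
  {"claw":1,"delta_pos":[0,4.6,0],"yaw":0},
  {"claw":1,"delta_pos":[3.2,4.6,0],"yaw":0},
  {"claw":1,"delta_pos":[3.2,0,0],"yaw":0},
  {"claw":1,"delta_pos":[3.2,0,0],"yaw":0},
  {"claw":1,"delta_pos":[0,0,4.5],"yaw":0},
  {"claw":1,"delta_pos":[0,0,4.5],"yaw":0},
  {"claw":1,"delta_pos":[0,0,0],"yaw":0},
  {"claw":1,"delta_pos":[0,-0.8,0],"yaw":0},
])

```text
clock: 13.18
eef_pos: [688.6, -70.9, 192.4]
tcp_rot: [3.142, -0.001, -0.031]
contact_force: [0.7, 0.3, 0.2]
opening: 0.002
grasp_force: 0.0
```

Call:
apply_moves([
  {"claw":1,"delta_pos":[0,-0.6,0],"yaw":0},
  {"claw":1,"delta_pos":[0,-0.6,0],"yaw":0},
  {"claw":1,"delta_pos":[0,-0.6,0],"yaw":0},
  {"claw":1,"delta_pos":[0,-0.6,0],"yaw":0},
  {"claw":1,"delta_pos":[0,-0.6,0],"yaw":0},
])

```text
clock: 13.8
eef_pos: [689.9, -40.7, 193.2]
tcp_rot: [3.141, -0.003, -0.03]
contact_force: [-0.0, -4.8, 7.3]
opening: -0.001
grasp_force: 4.4
```

Run:
```python
from h import *
s=r.sense();print(s['eef_pos'],s['tcp_rot'],s['contact_force'].round(1));tin((695,50),cam='side');tin((695,50))
```

```text
[689.91968292 -40.74943344 193.1501553 ] [ 3.14067899e+00 -2.61725713e-03 -3.00636108e-02] [-0.  -4.8  7.3]
tin 784 z 62 [691.  53.] [143.  95.] 89.7 [[643.0, -18.0], [739.0, -19.0], [740.0, 125.0], [644.0, 125.0]]
tin 997 z 61 [691.  73.] [100.  93.] 87.6 [[642.0, 25.0], [735.0, 21.0], [739.0, 122.0], [646.0, 125.0]]
```

Call:
apply_moves([
  {"claw":1,"delta_pos":[0,-0.4,0],"yaw":0},
  {"claw":1,"delta_pos":[0,-0.3,0],"yaw":0},
  {"claw":1,"delta_pos":[0,0,0],"yaw":0},
])

```text
clock: 14.28
eef_pos: [690.1, -33.6, 193.1]
tcp_rot: [3.141, -0.003, -0.03]
contact_force: [0.5, -3.0, 7.5]
opening: -0.002
grasp_force: 3.8
```

Run:
```python
from h import *
s=r.sense();print(s['eef_pos'],s['contact_force'].round(1));tin((695,50),cam='side');tin((695,50))
```

```text
[690.14370116 -33.59638272 193.13551234] [ 0.5 -3.   7.5]
tin 757 z 62 [691.  64.] [153.  94.] 89.0 [[643.0, -12.0], [737.0, -13.0], [740.0, 140.0], [645.0, 141.0]]
tin 1003 z 61 [690.  80.] [99. 94.] 88.0 [[641.0, 32.0], [736.0, 29.0], [739.0, 128.0], [645.0, 131.0]]
```

Call:
apply_moves([
  {"claw":1,"delta_pos":[0,-0.2,0],"yaw":0},
  {"claw":1,"delta_pos":[0,0,0],"yaw":0},
])

```text
clock: 14.62
eef_pos: [690.2, -31.8, 193.2]
tcp_rot: [3.141, -0.003, -0.03]
contact_force: [0.6, -4.1, 7.2]
opening: -0.002
grasp_force: 4.1
```

Call:
apply_moves([
  {"claw":1,"delta_pos":[0,-0.15,0],"yaw":0},
  {"claw":1,"delta_pos":[0,0,0],"yaw":0},
])

```text
clock: 14.88
eef_pos: [690.2, -30.4, 193.2]
tcp_rot: [3.141, -0.003, -0.03]
contact_force: [-0.7, -4.7, 7.8]
opening: 0.001
grasp_force: 4.2
```

Call:
apply_moves([
  {"claw":1,"delta_pos":[0,-0.15,0],"yaw":0},
  {"claw":1,"delta_pos":[0,0,0],"yaw":0},
])

```text
clock: 15.12
eef_pos: [690.3, -29.3, 193.2]
tcp_rot: [3.14, -0.003, -0.03]
contact_force: [-0.2, -7.6, 6.7]
opening: 0.001
grasp_force: 5.0
```

Call:
apply_moves([
  {"claw":1,"delta_pos":[0,-0.15,0],"yaw":0},
  {"claw":1,"delta_pos":[0,0,0],"yaw":0},
])

```text
clock: 15.38
eef_pos: [690.2, -28.8, 193.2]
tcp_rot: [3.139, -0.002, -0.03]
contact_force: [-0.5, -14.1, 7.2]
opening: -0.002
grasp_force: 6.7
```

Run:
```python
from h import *
s=r.sense();print(s['eef_pos'],s['contact_force'].round(1));tin((695,60))
f=frame('side');g=f['img'][120:260,160:320];cv2.imwrite('pics/s4.png',cv2.resize(g,None,fx=4,fy=4,interpolation=cv2.INTER_CUBIC))
```

```text
[690.22577627 -28.84356688 193.18908213] [ -0.5 -14.1   7.2]
tin 973 z 61 [692.  87.] [101.  94.] 85.3 [[641.0, 40.0], [735.0, 33.0], [743.0, 134.0], [649.0, 141.0]]
```

View pics/s4.png

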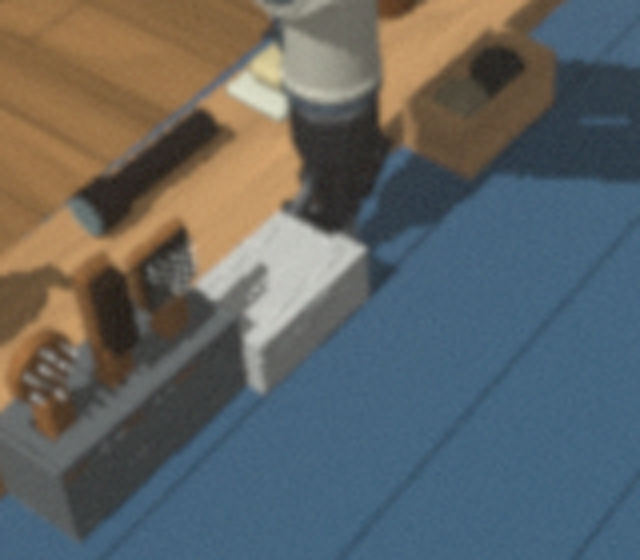

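The tin's end is now against the rack, at about (250,350) in the crop, and the force rose to 14 N. I'll back off and go round to the front for the final push against the shelf.

Call:
apply_moves([
  {"claw":1,"delta_pos":[0,0.8,0],"yaw":0},
  {"claw":1,"delta_pos":[0,1.7,0],"yaw":0},
  {"claw":1,"delta_pos":[0,0,-4.5],"yaw":0},
  {"claw":1,"delta_pos":[0,0,-4.5],"yaw":0},
  {"claw":1,"delta_pos":[-4.4,0,0],"yaw":0},
  {"claw":1,"delta_pos":[-4.4,-2.3,0],"yaw":0},
  {"claw":-1,"delta_pos":[0,-4.5,0],"yaw":0},
  {"claw":-1,"delta_pos":[0,-4.5,0],"yaw":0},
])

```text
clock: 16.48
eef_pos: [603.8, 63.9, 281.8]
tcp_rot: [-3.141, 0.0, -0.031]
contact_force: [0.7, 0.3, 0.3]
opening: 0.415
grasp_force: 0.0
```

Call:
apply_moves([
  {"claw":-1,"delta_pos":[0,0,0],"yaw":0},
  {"claw":-1,"delta_pos":[0,0,0],"yaw":0},
  {"claw":-1,"delta_pos":[0,0,4.5],"yaw":0},
  {"claw":-1,"delta_pos":[0,0,4.5],"yaw":0},
  {"claw":-1,"delta_pos":[0,0,0],"yaw":0},
])

```text
clock: 17.1
eef_pos: [602.6, 62.0, 188.7]
tcp_rot: [3.141, 0.007, -0.032]
contact_force: [-0.5, -0.9, -0.6]
opening: 1.001
grasp_force: 0.0
```

Run:
```python
from h import *
s=r.sense();print(s['eef_pos'],s['tcp_rot'],s['contact_force'].round(1),s['opening']);tin((700,70),cam='side');tin((695,60))
```

```text
[602.57934388  62.03292498 188.67733674] [ 3.14056626  0.00681526 -0.03158848] [-0.5 -0.9 -0.6] 1.0008392083133695
tin 590 z 62 [693.  67.] [ 92. 149.] 0.8 [[646.0, 141.0], [649.0, -8.0], [741.0, -7.0], [738.0, 142.0]]
tin 70 z 61 [733.  85.] [11. 91.] 2.4 [[725.0, 130.0], [729.0, 39.0], [740.0, 40.0], [737.0, 131.0]]
```

Call:
apply_moves([
  {"claw":-1,"delta_pos":[1.4,0,0],"yaw":0},
  {"claw":-1,"delta_pos":[0.8,0,0],"yaw":0},
  {"claw":-1,"delta_pos":[0.5,0,0],"yaw":0},
  {"claw":-1,"delta_pos":[0.4,0,0],"yaw":0},
  {"claw":-1,"delta_pos":[0.3,0,0],"yaw":0},
  {"claw":-1,"delta_pos":[0,0,0],"yaw":0},
])

```text
clock: 17.95
eef_pos: [638.2, 62.6, 191.5]
tcp_rot: [3.142, 0.0, -0.03]
contact_force: [0.0, 0.5, -0.4]
opening: 1.001
grasp_force: 0.0
```

Call:
apply_moves([
  {"claw":-1,"delta_pos":[0.2,0,0],"yaw":0},
  {"claw":-1,"delta_pos":[0,0,0],"yaw":0},
])

```text
clock: 18.2
eef_pos: [640.2, 62.5, 191.5]
tcp_rot: [3.142, 0.0, -0.03]
contact_force: [-1.0, 0.2, -0.5]
opening: 0.997
grasp_force: 0.6
```

Call:
apply_moves([
  {"claw":-1,"delta_pos":[0.15,0,0],"yaw":0},
  {"claw":-1,"delta_pos":[0,0,0],"yaw":0},
])

```text
clock: 18.45
eef_pos: [641.9, 62.4, 191.6]
tcp_rot: [3.142, -0.0, -0.03]
contact_force: [-0.6, -0.0, -1.1]
opening: 0.999
grasp_force: 0.4
```

Call:
apply_moves([
  {"claw":-1,"delta_pos":[0.2,0,0],"yaw":0},
  {"claw":-1,"delta_pos":[0,0,0],"yaw":0},
])

```text
clock: 18.7
eef_pos: [644.0, 62.3, 191.7]
tcp_rot: [-3.142, -0.0, -0.03]
contact_force: [-0.2, -0.8, 0.1]
opening: 1.002
grasp_force: 0.2
```

Call:
apply_moves([
  {"claw":-1,"delta_pos":[0.15,0,0],"yaw":0},
  {"claw":-1,"delta_pos":[0,0,0],"yaw":0},
])

```text
clock: 18.95
eef_pos: [645.4, 62.3, 191.7]
tcp_rot: [-3.142, -0.0, -0.03]
contact_force: [-0.6, -0.5, 1.0]
opening: 1.001
grasp_force: 0.4
```

Run:
```python
from h import *
s=r.sense();print(s['eef_pos'],s['contact_force'].round(1));tin((700,70),cam='side')
```

```text
[645.42044497  62.32650277 191.72245427] [-0.6 -0.5  1. ]
tin 268 z 62 [719.  89.] [ 65. 141.] 32.3 [[654.0, 131.0], [729.0, 12.0], [784.0, 47.0], [709.0, 166.0]]
```

Still no firm contact with the shelf, so I'll go on in small steps until the force rises.

Call:
apply_moves([
  {"claw":-1,"delta_pos":[0.15,0,0],"yaw":0},
  {"claw":-1,"delta_pos":[0,0,0],"yaw":0},
])

```text
clock: 19.25
eef_pos: [646.2, 62.3, 191.6]
tcp_rot: [3.142, 0.002, -0.03]
contact_force: [-4.1, 0.3, 3.8]
opening: 1.0
grasp_force: 2.5
```

Call:
apply_moves([
  {"claw":-1,"delta_pos":[0.15,0,0],"yaw":0},
  {"claw":-1,"delta_pos":[0,0,0],"yaw":0},
])

```text
clock: 19.5
eef_pos: [646.7, 62.3, 191.5]
tcp_rot: [3.141, 0.005, -0.031]
contact_force: [-10.6, 1.5, 7.5]
opening: 1.002
grasp_force: 5.2
```

Call:
apply_moves([
  {"claw":-1,"delta_pos":[0.15,0,0],"yaw":0},
  {"claw":-1,"delta_pos":[0,0,0],"yaw":0},
])

```text
clock: 19.75
eef_pos: [647.2, 62.3, 191.3]
tcp_rot: [3.141, 0.008, -0.031]
contact_force: [-14.9, 1.8, 12.7]
opening: 1.004
grasp_force: 7.9
```

The tin is firmly on the shelf. I'll retreat and check.

Call:
apply_moves([
  {"claw":-1,"delta_pos":[-0.6,0,0],"yaw":0},
  {"claw":-1,"delta_pos":[-2,0,0],"yaw":0},
  {"claw":-1,"delta_pos":[-3,0,0],"yaw":0},
  {"claw":-1,"delta_pos":[-3,0,-5],"yaw":0},
  {"claw":-1,"delta_pos":[-4,0,-5],"yaw":0},
  {"claw":-1,"delta_pos":[-5,0,-3],"yaw":0},
  {"claw":-1,"delta_pos":[-5,0,0],"yaw":0},
  {"claw":-1,"delta_pos":[0,0,0],"yaw":0},
])

```text
clock: 20.75
eef_pos: [421.9, 68.9, 320.8]
tcp_rot: [3.142, 0.0, -0.03]
contact_force: [1.2, -0.5, 0.3]
opening: 0.999
grasp_force: 0.0
```

Run:
```python
from h import *
s=r.sense();print(s['eef_pos'],s['contact_force'].round(1))
tin((700,63),cam='side',z0=57);tin((700,63))
g=load('top')['img'][80:180,180:320];cv2.imwrite('pics/t5.png',cv2.resize(g,None,fx=5,fy=5,interpolation=cv2.INTER_CUBIC))
```

```text
[421.93099798  68.85927033 320.78493847] [ 1.2 -0.5  0.3]
tin 735 z 62 [702.  65.] [148.  94.] 88.7 [[653.0, -9.0], [748.0, -11.0], [751.0, 138.0], [657.0, 140.0]]
tin 1402 z 61 [699.  64.] [141.  93.] 88.9 [[652.0, -6.0], [744.0, -7.0], [747.0, 133.0], [654.0, 135.0]]
```

View pics/t5.png

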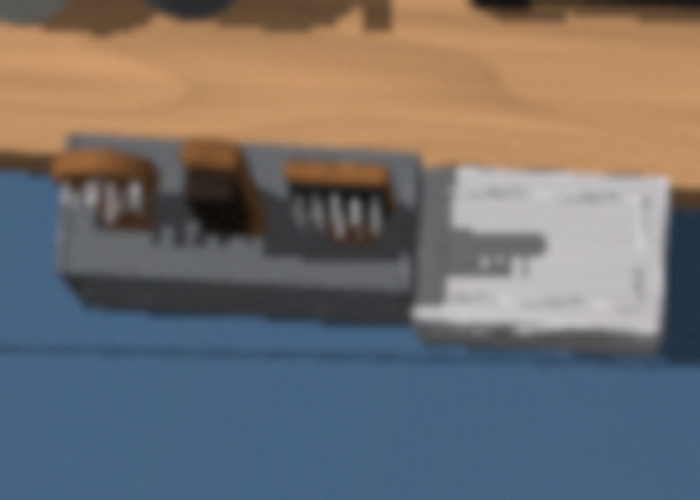

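The picture shows the tin shut, spanning (415–670, 165–350) in the crop. Its end touches the rack at x≈415 and its back is flush with the shelf front. It measures (699,64) mm at about -0.02 rad, against a target of (700,63) at -0.03. I'm handing it in.

```bash
python3 -c "
from rig import r
print(r.sign_off())"
```

```text
the job is handed in; nothing more can be done
None
```

The tin is shut and stands square in the corner, its back against the shelf and one end against the rack, and I've handed the job in; no verdict was returned.

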